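# Shut and lock the parts cabinet

## Task

Shut up the little blue parts cabinet: with the fingertips push both of its open drawers fully home, and only then push the red tab of the locking slide on its top to the left as far as it goes, so that the slide's tongues stand before both drawers. Only push: pinch and lift nothing, and leave the things on and around the cabinet where they are. Finish with the hand clear.

Things in the scene. Friction and masses are not known exactly. Their poses are not given: they have to be found in the camera images.
- parts_cabinet: blue low steel cabinet, fixed to the worktop, 150 deep (x) x 250 wide (y) x 60 high; origin at the centre of its underside. Own +x points to its back, +y to its left as seen from the robot, z up; its front is the plane x = -75. Two drawers side by side, centred at y = +55 and y = -55, between three 30 mm wide pillars at y = -110, 0, +110.
- drawer_left (a joint): how far the left drawer stands out toward the robot, m: 0 = fully home (end stop, its front flush with the cabinet's front), 0.09 = fully out. It slides along the cabinet's x, needs about 1.5 N and stays where it is left.
- drawer_left_front (a point): centre of the outer face of the left drawer's flat grey front; moves with the drawer. The front is 77 wide, 47 high (6 to 53 mm above the worktop), 12 thick; push it along the cabinet's +x. It has no handle, only a flat card frame.
- drawer_right (a joint): the same for the right drawer: 0 = fully home, 0.09 = fully out
- drawer_right_front (a point): the same for the right drawer's front, same size
- lock_slide (a joint): travel of the aluminium locking slide, m: 0 = unlocked (right), 0.04 = locked (left end stop). It moves along the cabinet's +y, needs about 1.5 N and stays where it is left.
- lock_tongue (a point): lower end of the slide's left tongue (moves with the slide). Two tongues, 24 wide, hang 42 to 65 mm above the worktop, 4 to 10 mm before the cabinet's front. Unlocked they stand before the pillars at y = -110 and 0, locked 40 mm further left before the drawer fronts; moved over while a drawer is out, they block it.
- lock_tab (a point): centre of the red thumb tab on the slide; moves with it. The tab is an upright plate 30 long (cabinet x), 10 thick (cabinet y), 20 high, from 65 to 85 mm above the worktop; unlocked it stands at cabinet x = -54, y = -55. Below it is the slide's bar, top 65 mm above the worktop. Push its right side toward the cabinet's +y.
- tab_right: right half (5 mm) of the red tab's plate; its origin is the slide's own, 55 mm left of the tab: use lock_tab for its place. Pressing both halves at once counts as pinching.
- tab_left: left half of the red tab's plate, as above
- drawer_left_face: outer 6 mm of the left drawer's front: push here. Origin at worktop height below the centre of its outer face
- drawer_left_inside: inner 6 mm of the left drawer's front; pressing it and the face at once counts as pinching
- drawer_right_face: outer 6 mm of the right drawer's front: push here
- drawer_right_inside: inner 6 mm of the right drawer's front, as on the left
- solder_spool: spool of solder with white flanges, 50 mm dia. x 36, standing on the rear of the cabinet's top; leave it there. Origin at the centre of its underside. Sizes in mm.
- vinyl_tape: roll of black tape lying flat, 66 mm dia. x 19, on the rear of the cabinet's top; leave it there. Origin at the centre of its underside. Sizes in mm.
- mug_1: blue mug with handle, 80 x 119 x 94; stands on the worktop to the left of the cabinet; leave it. Origin at the centre of its underside. Sizes in mm.
- run_capacitor: white upright motor capacitor, 42 mm dia. x 89; stands on the worktop to the left of the cabinet (may change places with the mug); leave it. Origin at the centre of its underside. Sizes in mm.
- drain_pump: black and grey drain pump, 116 x 85 x 100; on the worktop, back left; leave it. Origin at the centre of its underside. Sizes in mm.
- inlet_valve: white double valve with two black coils, 80 x 75 x 51; on the worktop, front right; leave it. Origin at the centre of its underside. Sizes in mm.
- orange_stubby: stubby screwdriver with orange handle, 144 long, 32 thick, lying across the front edge of the worktop; leave it. Origin at the centre of its underside. Sizes in mm.
- idler_wheel: black belt idler wheel lying flat, 80 mm dia. x 21, on the worktop right of the cabinet; leave it. Origin at the centre of its underside. Sizes in mm.

How it is judged:
By the outcome, as a careful person would: the job done as asked, in the order asked, and still so for the second after the job is handed in, with the robot touching nothing.
It also fails if it takes over 48 s, if anything falls off the work surface, if the arm or the gripper's body presses on something with over 40 N, if the wrist force passes 120 N, or if a joint passes its speed limit or range.

## Robot

A 6-joint arm with a two-finger parallel gripper is mounted at the origin on a cart in front of the work surface, level with it; the furniture and walls round the work are solid. World frame = base frame: x ahead of the robot, y to its left, z up, the work surface at z = 0. Lengths are in m, angles in rad, forces in N, time in s.
With the tool pointing down it reaches from about 0.3 to 0.775 m from the base axis. Payload 14.6 kg.
Tool frame: the origin (TCP) lies on the centre line of the jaws, within the pads' length; the fingertips stand 8 mm ahead of it and the grasp point (between the pads) lies 11 mm behind it; z points along the fingers, y is the line along which they close (so a half turn about z gives the same grasp; the last joint's range is limited). The gripper opens to 94 mm and grips with 3 to 60 N. Pads are 16 mm wide; open, the fingers measure 119 mm over their backs; the gripper's body (75 mm by 177 mm) begins 78 mm behind the grasp point.
Start: joints at [-1.272, 0.3, 1.521, -0, 1.321, -0.067], TCP at [0.197, -0.514, 0.213] pointing down, gripper open.
Joint ranges: [-3.03, 3.03], [-0.79, 2.21], [0.23, 2.52], [-1.04, 4.18], [0, 3.07], [-2.55, 2.55]. Speed limits (rad/s): [2.22, 2.22, 2.57, 3.14, 3.14, 3.14].

## Interface

Orientations are given as a unit quaternion [x, y, z, w].
In Python, from plant import r gives the robot as it stands.
- The arm moves only by the tool send_path, called after ">>>" as a command line: name --pt "numbers of a row" for each row, then --argument value for the rest. Schema: {"type":"object","properties":{"increments":{"type":"array","items":{"type":"array","items":{"type":"number"},"minItems":5,"maxItems":5},"minItems":1,"maxItems":8},"only":{"type":"string"},"quiet":{"type":"boolean"},"lines":{"type":"string"}},"required":["increments"],"additionalProperties":false}. increments is a list of rows, 1 to 8 of them, each of 5 numbers: dx, dy, dz in normalised numbers (1 is 0.75 m), then a turn about the tool's z in shares of 2 pi rad (1.0 is 2 pi rad), then the opening from 0.0 (shut) to 1.0 (fully open); each row is the pose to reach, as a shift and turn from the pose commanded when the call began, along the tool's axes at that moment; what a row does not reach only later rows make up. A row lasts 1/10 s, in which the tool goes at most 0.05 m and 0.15 rad, less where a joint would pass 70% of its speed; a pose out of reach is approached as far as the arm can. The fingers move at their own pace and stop on an object; the grip force is fixed at half the most. Time passes only in rows, so rows that do not move let the fingers close. The tool returns the time, the measured TCP pose, the force, the opening and the grip force at its end. only (a regular expression) keeps the lines of the reply that match it, lines (a string "A,B") keeps lines A to B, and quiet returns only ok. Shift and turn numbers lie between -1 and 1, and a call with a number outside is refused. Input that does not fit is refused with a message, and nothing moves.
- r.read_state(): the state, without advancing time (a new reading comes with each control period).
- r.snapshot(name): name is "scene" or "top"; returns the picture (384x512x3 uint8, blue, green, red); there is no depth.
- r.camera_model(name): a dict with "K" (3x3 intrinsics, pixels), "D" ([k1, k2, p1, p2, k3] as OpenCV has them; the pictures are not rectified), "R" (3x3) and "t" (3): a world point X has camera coordinates R X + t. Camera axes: x right, y down, z forward; pixel columns grow to the right and rows downward; lengths in m; the calibration is good to about 2 mm. A picture is of the moment at which its call begins. camera_model takes no time and is no camera call.
- r.hand_in(): hands the job in; it is judged then, once.
The state is a dict: "clock": time; "joints": joint angles; "dq": joint speeds; "joint_efforts": joint torques, N m; "position": TCP position; "eef_rot": TCP orientation; "contact_force": force on the tool from outside, world axes, zero at the start; "torque": the same for the moment, N m; "opening": opening from 0.0 (shut) to 1.0 (fully open); "finger_force": force on a finger pad.
Only numpy, scipy, OpenCV 4.12 (cv2) and the standard library are available. Lean on these libraries where they do the work, as an engineer would, in place of code of your own. Each camera call takes 0.05 s, during which the arm holds its last target. There are 200 camera calls.

## Working session

There is one attempt and no reset: what is moved stays moved. The work goes in short steps, Python scripts to look and compute and a tool call to move; the robot and the scene stay as the last step left them, time stands still between calls to the robot, and variables do not carry over. Pictures are saved under pics/ and viewed, at most 10 in all, crops included, and the job is handed in when it is done.

```bash
ls; mkdir -p pics; python3 - <<'E'
from plant import r
import cv2
for n in("scene","top"):
    cv2.imwrite(f"pics/{n}0.png",r.snapshot(n))
    c=r.camera_model(n);print(n,c)
s=r.read_state();print(s)
E
```

```text
pics
plant.py
scene {'K': array([[381.88444868,   0.        , 256.41829146],
       [  0.        , 381.88444868, 192.0409023 ],
       [  0.        ,   0.        ,   1.        ]]), 'D': array([-0.02850437,  0.        ,  0.        ,  0.        ,  0.        ]), 'R': array([[-0.822651  , -0.56827286, -0.01764358],
       [-0.40238331,  0.60386652, -0.6880646 ],
       [ 0.4016628 , -0.55893755, -0.72543491]]), 't': array([0.36008974, 0.3602555 , 0.92423116])}
top {'K': array([[365.16621152,   0.        , 254.41851991],
       [  0.        , 365.16621152, 190.47178678],
       [  0.        ,   0.        ,   1.        ]]), 'D': array([-0.02105082,  0.        ,  0.        ,  0.        ,  0.        ]), 'R': array([[-0.0236435 , -0.99970525, -0.00551316],
       [-0.98838173,  0.0242032 , -0.15005255],
       [ 0.15014176,  0.00190134, -0.98866265]]), 't': array([-0.14520032,  0.55332756,  1.09419695])}
{'clock': 0.1, 'joints': array([-1.27161404e+00,  3.00413661e-01,  1.52150012e+00,  2.38494421e-06,
        1.32071041e+00, -6.65958675e-02]), 'dq': array([ 0.00021148, -0.00085287, -0.00203845,  0.0006822 , -0.0004836 ,
        0.00064823]), 'joint_efforts': array([ 1.28543197e-04, -5.32647979e+01, -3.53281689e+01,  7.08647934e-02,
        2.35029700e-02, -7.48771549e-05]), 'position': array([ 0.196656  , -0.51340186,  0.21295209]), 'eef_rot': array([ 9.83322280e-01,  1.81870908e-01, -5.86978710e-05, -5.12419007e-04]), 'contact_force': array([-0.0513402 , -0.35018571,  0.10069203]), 'torque': array([-0.02054356, -0.00294358, -0.02269305]), 'finger_force': 0.0, 'opening': 0.998422707812989}
```

View pics/top0.png

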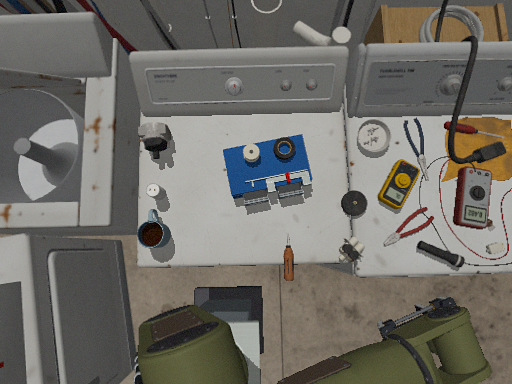

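View pics/scene0.png

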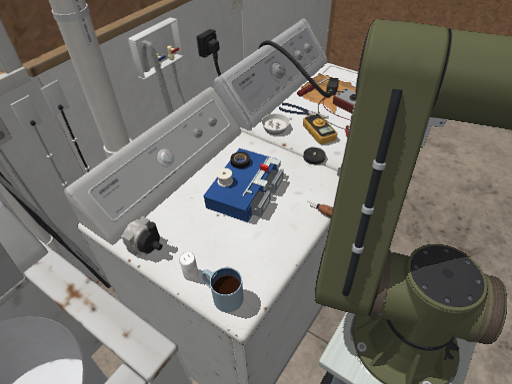

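The top view shows the cabinet near (268,170), slightly turned, with both drawers out at about (257,202) and (293,195), and the red tab at (288,178). The mug and capacitor are far to the left. I'll enlarge it and measure.

```bash
cat > h.py <<'E'
import numpy as np,cv2
from plant import r
def ray(n,uv,z):
    c=r.camera_model(n);p=cv2.undistortPoints(np.array(uv,float).reshape(-1,1,2),c["K"],np.array(c["D"])).reshape(-1,2)
    d=np.c_[p,np.ones(len(p))]@c["R"];o=-c["R"].T@c["t"]
    return o+d*((z-o[2])/d[:,2])[:,None]
def proj(n,X):
    c=r.camera_model(n);return cv2.projectPoints(np.array(X,float).reshape(-1,1,3),cv2.Rodrigues(c["R"])[0],c["t"],c["K"],np.array(c["D"]))[0].reshape(-1,2)
E
python3 - <<'E'
from h import *
im=cv2.imread("pics/top0.png");hsv=cv2.cvtColor(im,cv2.COLOR_BGR2HSV)
m=cv2.inRange(hsv,(100,150,60),(125,255,255));m[:, :210]=0;m[:, 330:]=0;m[:120]=0;m[230:]=0
pts=cv2.findNonZero(m);hull=cv2.convexHull(pts)
ap=cv2.approxPolyDP(hull,3,True).reshape(-1,2);print(ap)
print(ray("top",ap,0.06).round(4))
R=cv2.inRange(hsv,(0,150,100),(8,255,255));R[:,:270]=0;R[:,310:]=0;R[:150]=0;R[210:]=0
q=cv2.findNonZero(R).reshape(-1,2);print(q.min(0),q.max(0),q.mean(0),ray("top",[q.mean(0)],.08))
cv2.imwrite("pics/topc.png",cv2.resize(im[125:225,210:330],None,fx=6,fy=6,interpolation=cv2.INTER_CUBIC))
im=cv2.imread("pics/scene0.png");cv2.imwrite("pics/scenec.png",cv2.resize(im[140:230,195:300],None,fx=6,fy=6,interpolation=cv2.INTER_CUBIC))
E
```

```text
[[311 178]
 [233 196]
 [223 150]
 [301 135]]
[[ 0.5813 -0.3332  0.06  ]
 [ 0.5314 -0.0927  0.06  ]
 [ 0.6766 -0.0637  0.06  ]
 [ 0.7189 -0.3084  0.06  ]]
[286 173] [289 181] [287.60714286 176.96428571] [[ 0.58258115 -0.25967651  0.08      ]]
```

View pics/topc.png

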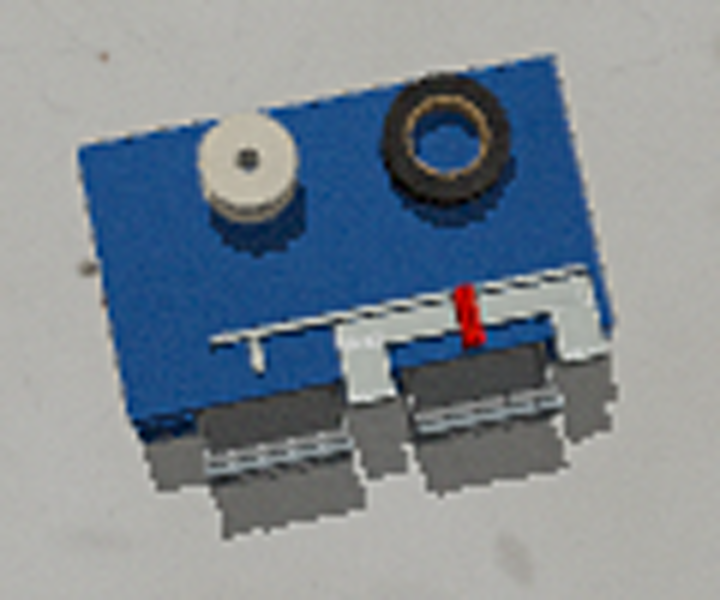

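View pics/scenec.png

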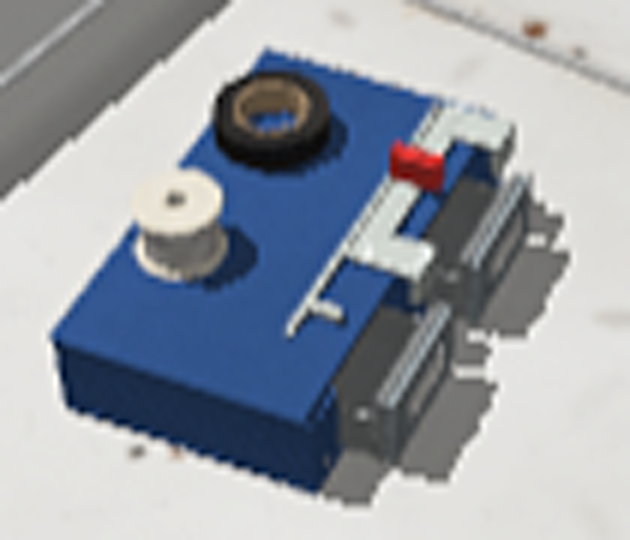

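The cabinet is yawed about 10°. The drawers stand out about 25–40 mm and the tongues are before the pillars. The tab is at crop (468,315).

```bash
cat >> h.py <<'E'
ya=np.arctan2(.0423,.2447);C,S=np.cos(ya),np.sin(ya);Rc=np.array([[C,-S],[S,C]]);c0=np.array([.625,-.198])
def loc(p):return (np.atleast_2d(p)[:,:2]-c0)@Rc
from scipy.spatial.transform import Rotation as Ro
def go(lx,ly,z):
    s=r.read_state();T=Ro.from_quat(s["eef_rot"]).as_matrix();g=np.r_[c0+Rc@[lx,ly],z]
    print("shift",(T.T@(g-s["position"])).round(4),"turn",round(np.arctan2(T[1,0],T[0,0])-ya,4),"local",loc(s["position"]).round(4),s["position"].round(4),s["clock"])
E
python3 - <<'E'
from h import *
f=lambda a:np.array(a)/6+[210,125]-.4
print(np.degrees(ya),"fl",loc(ray("top",f([(130,412)]),.06)),"bl",loc(ray("top",[[223,150]],.06)),"br",loc(ray("top",[[301,135]],.06)))
print("L",loc(ray("top",f([(207,478),(350,456)]),.053)),"R",loc(ray("top",f([(418,434),(562,408)]),.053)))
print("tab",loc(ray("top",f([(462,288),(475,344)]),.085)),"spool,tape",loc(ray("top",f([(248,158),(447,140)]),.09)))
go(-.16,.055,.213);go(-.16,.055,.035)
E
```

```text
9.807496180760898 fl [[-0.06500999  0.12330007]] bl [[0.07375353 0.12350462]] br [[ 0.07368359 -0.12481959]]
L [[-0.10499445  0.09130555]
 [-0.10808439  0.01751784]] R [[-0.10373551 -0.01884484]
 [-0.10491887 -0.09393241]]
tab [[-0.0394865  -0.05273414]
 [-0.06865594 -0.05321114]] spool,tape [[ 0.04596787  0.03986857]
 [ 0.03556887 -0.06044844]]
shift [ 3.665e-01 -2.262e-01  2.000e-04] turn 0.1946 local [[-0.4758 -0.2378]] [ 0.1967 -0.5134  0.213 ] 0.1
shift [ 0.3665 -0.226   0.1782] turn 0.1946 local [[-0.4758 -0.2378]] [ 0.1967 -0.5134  0.213 ] 0.1
```

The rows are not in the units I measure in: shifts go in shares of 0.75 m and turns go in shares of 2 pi rad. I convert before sending: 0.32 m / 0.75 = 0.4267, 0.16 m / 0.75 = 0.2133, 0.195 rad / 6.2832 = 0.031.

>>> send_path --pt "0.0533 -0.0333 0 0.0159 0" --pt "0.1067 -0.0667 0 0.031 0" --pt "0.16 -0.1 0 0.031 0" --pt "0.2133 -0.1333 0 0.031 0" --pt "0.2667 -0.1667 0 0.031 0" --pt "0.32 -0.2 0 0.031 0" --pt "0.3733 -0.2333 0 0.031 0" --pt "0.4267 -0.2667 0 0.031 0"

```text
clock: 0.9
position: [0.4247, -0.2106, 0.2134]
eef_rot: [0.996, 0.085, -0.0, -0.0]
contact_force: [0.6, -0.1, -1.1]
opening: 0.353
finger_force: 0.0
```

```bash
python3 -c "
from h import *
go(-.16,.055,.035)"
```

```text
shift [ 0.0395 -0.0333  0.1784] turn -0.0005 local [[-0.1995  0.0217]] [ 0.4247 -0.2106  0.2134] 0.9
```

In the tool's units: 0.178 m / 0.75 = 0.2373, 0.15 m / 0.75 = 0.2.

>>> send_path --pt "0.0267 -0.044 0.04 0 0" --pt "0.0467 -0.044 0.0933 0 0" --pt "0.052 -0.044 0.1467 0 0" --pt "0.052 -0.044 0.2 0 0" --pt "0.052 -0.044 0.2373 0 0" --pt "0.052 -0.044 0.2373 0 0"

```text
clock: 1.5
position: [0.4548, -0.1722, 0.0322]
eef_rot: [0.996, 0.085, -0.003, -0.002]
contact_force: [0.6, 0.3, 0.4]
opening: 0.001
finger_force: 0.0
```

```bash
python3 -c "
from h import *
cv2.imwrite('pics/t1.png',cv2.resize(r.snapshot('scene')[120:250,170:330],None,fx=4,fy=4))
go(-.083,.055,.035)"
```

```text
shift [ 0.0792 -0.0015 -0.0006] turn -0.0004 local [[-0.1622  0.0535]] [ 0.4561 -0.1729  0.0346] 1.55
```

View pics/t1.png

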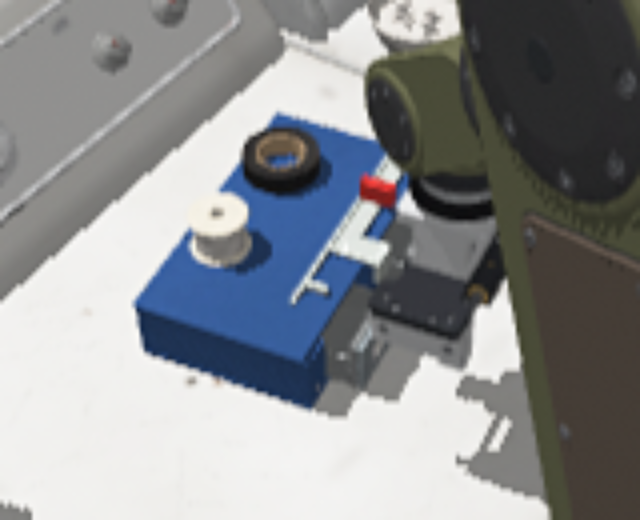

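The picture shows the closed gripper standing before the left drawer (about 400,330 in the crop), clear of everything. Now I'll push.

In the tool's units: 0.073 m / 0.75 = 0.0973, 0.068 m / 0.75 = 0.0907.

>>> send_path --pt "0.0267 -0.0027 0 0 0" --pt "0.0467 -0.0027 0 0 0" --pt "0.0573 -0.0027 0 0 0" --pt "0.0667 -0.0027 0 0 0" --pt "0.0747 -0.0027 0 0 0" --pt "0.0827 -0.0027 0 0 0" --pt "0.0907 -0.0027 0 0 0" --pt "0.0973 -0.0027 0 0 0"

```text
clock: 2.35
position: [0.5288, -0.1588, 0.0355]
eef_rot: [0.996, 0.085, -0.0, -0.0]
contact_force: [-2.0, -0.5, 1.1]
opening: 0.007
finger_force: 0.9
```

```bash
python3 -c "
from h import *
go(-.083,.055,.035);print(r.read_state()['contact_force'])"
```

```text
shift [ 0.0051 -0.      0.0005] turn -0.0005 local [[-0.0881  0.055 ]] [ 0.5288 -0.1588  0.0355] 2.35
[-1.99672368 -0.45191039  1.08159108]
```

Pushing at about 2 N. I'll creep on to the stop.

In the tool's units: 0.006 m / 0.75 = 0.008, 0.005 m / 0.75 = 0.0067.

>>> send_path --pt "0.0027 0 0 0 0" --pt "0.0053 0 0 0 0" --pt "0.0067 0 0 0 0" --pt "0.008 0 0 0 0" --pt "0.008 0 0 0 0"

```text
clock: 2.85
position: [0.5344, -0.1578, 0.0354]
eef_rot: [0.996, 0.085, 0.0, -0.0]
contact_force: [-0.7, -1.1, -1.1]
opening: 0.003
finger_force: 0.2
```

>>> send_path --pt "0.0013 0 0 0 0" --pt "0.0027 0 0 0 0" --pt "0.0027 0 0 0 0"

```text
clock: 3.15
position: [0.535, -0.1576, 0.0353]
eef_rot: [0.996, 0.085, -0.002, -0.0]
contact_force: [-12.2, -2.5, 7.3]
opening: 0.004
finger_force: 6.2
```

```bash
python3 -c "
from h import *
go(-.083,.055,.035)"
```

```text
shift [-0.0012  0.0001  0.0004] turn -0.0004 local [[-0.0818  0.0551]] [ 0.535  -0.1576  0.0353] 3.15
```

In the tool's units: 0.002 m / 0.75 = 0.0027, 0.001 m / 0.75 = 0.0013.

>>> send_path --pt "0.0013 0 0 0 0" --pt "0.0027 0 0 0 0" --pt "0.0027 0 0 0 0"

```text
clock: 3.45
position: [0.5351, -0.1576, 0.0353]
eef_rot: [0.996, 0.085, -0.004, -0.001]
contact_force: [-28.0, -4.6, 17.7]
opening: 0.006
finger_force: 14.5
```

>>> send_path --pt "-0.04 0 0 0 0" --pt "-0.1 0 0 0 0" --pt "-0.1 0.0533 0 0 0" --pt "-0.1 0.1067 0 0 0" --pt "-0.1 0.1467 0 0 0" --pt "-0.1 0.1467 0 0 0"

```text
clock: 4.05
position: [0.4834, -0.2814, 0.0357]
eef_rot: [0.996, 0.084, 0.001, 0.001]
contact_force: [-0.0, 0.8, 0.3]
opening: 0.004
finger_force: 0.0
```

```bash
python3 -c "
from h import *
go(-.083,-.055,.035)"
```

```text
shift [ 0.0707 -0.0033  0.0007] turn -0.0032 local [[-0.1537 -0.0581]] [ 0.4834 -0.2814  0.0357] 4.05
```

The left drawer is at its stop (28 N with no motion). Next the right one.

>>> send_path --pt "0.0267 0 0 0 0" --pt "0.0427 0 0 0 0" --pt "0.0533 0 0 0 0" --pt "0.0627 0 0 0 0" --pt "0.0707 0 0 0 0" --pt "0.0787 0 0 0 0" --pt "0.0853 0 0 0 0" --pt "0.0907 0 0 0 0"

```text
clock: 4.85
position: [0.5503, -0.2666, 0.0353]
eef_rot: [0.996, 0.085, -0.0, -0.0]
contact_force: [-1.9, 1.1, -0.7]
opening: 0.004
finger_force: 0.9
```

>>> send_path --pt "0.0027 0 0 0 0" --pt "0.0053 0 0 0 0" --pt "0.0067 0 0 0 0" --pt "0.0067 0 0 0 0"

```text
clock: 5.25
position: [0.554, -0.266, 0.0354]
eef_rot: [0.996, 0.085, -0.001, -0.0]
contact_force: [-11.0, 1.7, 4.8]
opening: 0.005
finger_force: 4.9
```

```bash
python3 -c "
from h import *
go(-.083,-.055,.035)"
```

```text
shift [-0.0015  0.0001  0.0004] turn -0.0005 local [[-0.0815 -0.0549]] [ 0.554  -0.266   0.0354] 5.25
```

In the tool's units: 0.002 m / 0.75 = 0.0027, 0.001 m / 0.75 = 0.0013.

>>> send_path --pt "0.0013 0 0 0 0" --pt "0.0027 0 0 0 0" --pt "0.0027 0 0 0 0"

```text
clock: 5.55
position: [0.5541, -0.266, 0.0353]
eef_rot: [0.996, 0.085, -0.003, -0.001]
contact_force: [-25.7, -0.3, 12.6]
opening: 0.008
finger_force: 12.8
```

>>> send_path --pt "-0.04 0 0 0 0" --pt "-0.08 0 -0.0267 0 0" --pt "-0.08 0 -0.08 0 0" --pt "-0.08 0 -0.1333 0 0" --pt "-0.08 0 -0.16 0 0" --pt "-0.08 0 -0.16 0 0"

```text
clock: 6.15
position: [0.4991, -0.2767, 0.159]
eef_rot: [0.996, 0.085, 0.003, 0.002]
contact_force: [-0.1, 0.1, -0.3]
opening: 0.005
finger_force: 0.0
```

```bash
python3 -c "
from h import *
cv2.imwrite('pics/t2.png',cv2.resize(r.snapshot('scene')[120:250,170:330],None,fx=4,fy=4))
go(-.054,-.095,.155);go(-.054,-.095,.0795);go(-.054,-.0325,.0795)"
```

```text
shift [0.0841 0.0395 0.0019] turn -0.0006 local [[-0.1381 -0.0555]] [ 0.4984 -0.2762  0.1566] 6.2
shift [0.0839 0.0393 0.0774] turn -0.0006 local [[-0.1381 -0.0555]] [ 0.4984 -0.2762  0.1566] 6.2
shift [ 0.0839 -0.0232  0.0773] turn -0.0006 local [[-0.1381 -0.0555]] [ 0.4984 -0.2762  0.1566] 6.2
```

View pics/t2.png

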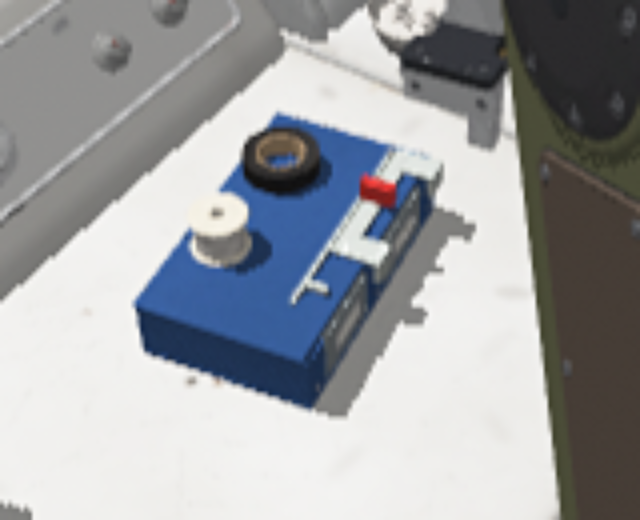

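Both drawers are flush, and the spool and tape are undisturbed. Next I go to the right of the tab.

In the tool's units: 0.084 m / 0.75 = 0.112, 0.076 m / 0.75 = 0.1013.

>>> send_path --pt "0.04 0.0533 0 0 0" --pt "0.08 0.0533 0 0 0" --pt "0.112 0.0533 0 0 0" --pt "0.112 0.0533 0.04 0 0" --pt "0.112 0.0533 0.08 0 0" --pt "0.112 0.0533 0.1013 0 0" --pt "0.112 0.0533 0.1013 0 0"

```text
clock: 6.9
position: [0.5863, -0.3003, 0.0763]
eef_rot: [0.996, 0.085, -0.002, -0.001]
contact_force: [-0.5, -0.3, 0.6]
opening: 0.004
finger_force: 0.0
```

```bash
python3 -c "
from h import *
go(-.054,-.0325,.0795);print(r.read_state()['contact_force'])"
```

```text
shift [ 0.0015 -0.0617 -0.003 ] turn -0.0005 local [[-0.0556 -0.0942]] [ 0.5863 -0.3003  0.0763] 6.9
[-0.54425587 -0.30792071  0.56805896]
```

In the tool's units: -0.054 m / 0.75 = -0.072, -0.049 m / 0.75 = -0.0653.

>>> send_path --pt "0.0013 0 -0.0013 0 0" --pt "0.0013 -0.016 -0.0013 0 0" --pt "0.0013 -0.0267 -0.0013 0 0" --pt "0.0013 -0.0373 -0.0013 0 0" --pt "0.0013 -0.048 -0.0013 0 0" --pt "0.0013 -0.0573 -0.0013 0 0" --pt "0.0013 -0.0653 -0.0013 0 0" --pt "0.0013 -0.072 -0.0013 0 0"

```text
clock: 7.7
position: [0.5792, -0.247, 0.0806]
eef_rot: [0.996, 0.085, 0.0, 0.0]
contact_force: [0.6, -1.6, 1.4]
opening: 0.005
finger_force: 0.9
```

```bash
python3 -c "
from h import *
go(-.054,-.0325,.0795)"
```

```text
shift [-0.0006 -0.008   0.0011] turn -0.0002 local [[-0.0534 -0.0405]] [ 0.5792 -0.247   0.0806] 7.7
```

In the tool's units: -0.009 m / 0.75 = -0.012, -0.008 m / 0.75 = -0.0107.

>>> send_path --pt "0 -0.004 0 0 0" --pt "0 -0.008 0 0 0" --pt "0 -0.0107 0 0 0" --pt "0 -0.012 0 0 0" --pt "0 -0.012 0 0 0"

```text
clock: 8.2
position: [0.5777, -0.2388, 0.0804]
eef_rot: [0.996, 0.085, 0.0, 0.0]
contact_force: [1.1, -2.1, 0.9]
opening: 0.005
finger_force: 1.3
```

>>> send_path --pt "0 -0.0013 0 0 0" --pt "0 -0.0027 0 0 0" --pt "0 -0.0027 0 0 0"

```text
clock: 8.5
position: [0.5777, -0.2386, 0.0806]
eef_rot: [0.996, 0.085, 0.001, 0.002]
contact_force: [3.8, -13.6, -4.0]
opening: 0.003
finger_force: 7.3
```

```bash
python3 -c "
from h import *
go(-.054,-.0325,.0795)"
```

```text
shift [-0.0004  0.0006  0.0011] turn -0.001 local [[-0.0536 -0.0319]] [ 0.5777 -0.2386  0.0806] 8.5
```

Travel has stopped at the expected place. One more firm push, then back off, rise and look.

>>> send_path --pt "0 -0.0013 0 0 0" --pt "0 -0.0027 0 0 0" --pt "0 -0.0027 0 0 0"

```text
clock: 8.8
position: [0.5776, -0.2384, 0.0807]
eef_rot: [0.996, 0.085, 0.001, 0.003]
contact_force: [6.8, -25.2, -6.8]
opening: 0.009
finger_force: 13.2
```

>>> send_path --pt "0 0.04 0 0 0" --pt "0 0.04 -0.0533 0 0" --pt "0 0.04 -0.1067 0 0" --pt "-0.0533 0.0667 -0.1333 0 0" --pt "-0.1067 0.1067 -0.1333 0 0" --pt "-0.1467 0.16 -0.1333 0 0" --pt "-0.1733 0.2133 -0.1333 0 0" --pt "-0.1733 0.2133 -0.1333 0 0"

```text
clock: 9.6
position: [0.4736, -0.4184, 0.18]
eef_rot: [0.997, 0.083, -0.0, -0.0]
contact_force: [0.1, 0.2, -0.1]
opening: 0.005
finger_force: 0.0
```

```bash
python3 - <<'E'
from h import *
a=r.snapshot('scene')[140:230,195:300];b=r.snapshot('top')[125:225,210:330]
cv2.imwrite('pics/end.png',np.hstack([cv2.resize(a,(360,360)),cv2.resize(b,(432,360))]))
print(r.read_state()['contact_force'])
E
```

```text
[ 0.16576281  0.38785966 -0.16636813]
```

View pics/end.png

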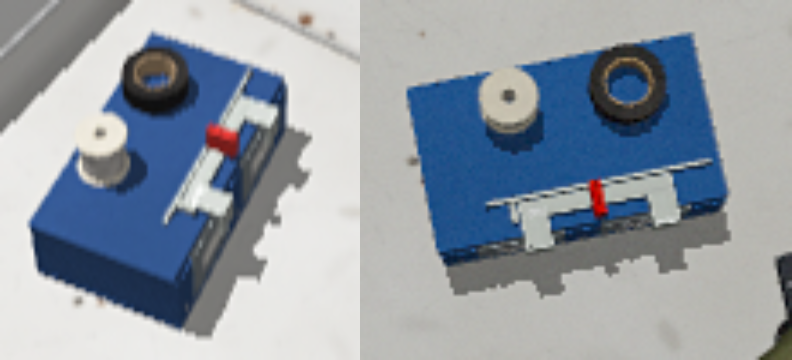

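Both drawers are flush. The slide is fully left with its tongues, at (538,240) and (665,205), before the drawers. The spool and tape have not moved and the hand is clear.

```bash
python3 -c "
from plant import r
print(r.hand_in())"
```

```text
the job is handed in; nothing more can be done
None
```

Both drawers are pushed fully home, the locking slide is at its left end stop with its tongues before both drawers, the hand is clear, and the job is handed in.

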